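# Load an end cap into the drilling jig

## Robot

A 7-joint arm with a two-finger parallel gripper is mounted at the origin on a cart in front of the work surface, level with it; the furniture and walls round the work are solid. World frame = base frame: x ahead of the robot, y to its left, z up, the work surface at z = 0. Lengths are in m, angles in rad, forces in N, time in s.
With the tool pointing down it reaches from about 0.4 to 0.85 m from the base axis. Payload 10.4 kg.
Tool frame: the origin (TCP) lies between the finger pads; the fingertips stand 11 mm ahead of it and the grasp point (between the pads) lies 8 mm behind it; z points along the fingers, y is the direction in which the jaws open and shut (so a half turn about z gives the same grasp; the last joint's range is limited). The gripper opens to 87 mm and grips with 3 to 60 N. Pads are 19 mm wide; open, the fingers measure 117 mm over their backs; the gripper's body (75 mm by 190 mm) begins 51 mm behind the grasp point.
Start: joints at [-1.183, 0.332, -0.065, 1.46, 0.022, 1.35, -0.088], TCP at [0.25, 0.573, 0.234] pointing down, gripper open.
Joint ranges: [-2.6, 2.6], [-0.5, 2.12], [-1.47, 1.34], [0.16, 2.42], [-1.27, 4.41], [0.06, 2.06], [-2.6, 2.6]. Speed limits (rad/s): [2.22, 2.22, 2.79, 2.79, 3.14, 3.14, 3.14].

## Interface

Orientations are given as a unit quaternion [x, y, z, w].
In Python, from bench import r, eyes gives the robot as it stands.
- The arm moves only by the shell command python3 -m inch 'ROWS' [FORCE]. ROWS is a JSON object of lists of equal length, an entry for each row: "translation": the shift along the world's x, y, z scaled (see below), a list of three; "rot": the turn, a rotation vector about the world's x, y, z scaled (see below), a list of three; "jaw": the finger opening in mm, from 0 to 87. In form: {"translation": [[tx, ty, tz], ...], "rot": [[ax, ay, az], ...], "jaw": [jaw, ...]}. A call has 1 to 20 rows; each row is the pose to reach, as a shift and turn from the pose measured when the call began; what a row does not reach only later rows make up. The controller multiplies each number of a shift by 100 mm and each number of a turn by 60 degrees. A row lasts 1/10 s, in which the tool goes at most 50 mm and 8.59 degrees, less where a joint would pass 70% of its speed; a pose out of reach is approached as far as the arm can. A call with a number of a shift or a turn outside -1 to 1 is refused whole. A call with a gripper value outside its range is refused whole. The fingers move at their own pace and stop on an object; FORCE is the grip in N (left out, the last holds). Time passes only in rows, so rows that repeat a pose let the fingers close. It gives the time, the measured TCP pose, the force and the opening at its end, in the units of the state.
- r.read_state(): the state, without advancing time (a new reading comes with each control period).
- eyes.camera(name): name is "scene" or "top" or "wrist"; returns the picture (384x512x3 uint8, blue, green, red); there is no depth.
- eyes.calibration(name): a dict with "fx", "fy", "cx", "cy" (pixels), "R" (3x3) and "t" (3): a world point X has camera coordinates R X + t; the wrist camera has in their place "hand_eye" (4x4, takes a point from camera to tool coordinates, whose origin is the TCP and whose axes are the flange's). Camera axes: x right, y down, z forward; pixel columns grow to the right and rows downward; lengths in m; the calibration is good to about 2 mm. A picture is of the moment at which its call begins: read the wrist's pose just before it. calibration takes no time and is no camera call.
- r.close_job(): hands the job in, once; it reports no verdict.
The state is a dict: "time": time; "joint_positions": joint angles; "joint_vel": joint speeds; "joint_torque": joint torques, N m; "ee_pos": TCP position; "eef_rot": TCP orientation; "ft_force": force on the tool from outside, world axes, zero at the start; "torque": the same for the moment, N m; "width": finger opening in m.
Only numpy, scipy, OpenCV 4.12 (cv2) and the standard library are available. Lean on these libraries where they do the work, as an engineer would, in place of code of your own. Each camera call takes 0.05 s, during which the arm holds its last target. There are 200 camera calls.

## Task

Load the loose round black end cap into the drilling jig just by pushing with the fingertips, without ever picking it up: push it back against the long fence while it is still well short of the clamp, then keep it against the fence and slide it along under the bush plate until it sits fully home in the corner between fence and end stop. Then push the clamp lever all the way round to its stop, so that its sprung nose holds the cap in the corner, and let go. Leave the other things on the bench where they are.

Things in the scene. Friction and masses are not known exactly. Their poses are not given: they have to be found in the camera images.
- jig: Drilling jig, bolted down: aluminium base plate 130 mm (x) by 250 mm (y), 12 mm thick. Origin: centre of its underside, on the bench top; z up. Jig x points from the open side to the fence, jig y along the fence to the end stop. Other entries give jig coordinates in mm. The plate's top (z = 12) is bare except for fence, stop, bush plate and clamp.
- fence (a point): Middle of the steel fence's face at the plate's top, jig (34, 0, 12). The face looks to jig -x and runs from y = -118 to 118; the fence is 16 mm thick, its top at z = 27. A cap touching it has its middle at x = 17. Axes as the jig's.
- end_stop (a point): Point on the steel end stop's face at the plate's top, jig (17, 97, 12). The face looks to jig -y and runs from x = 8 to the fence; top at z = 27. A cap touching it has its middle at y = 80. Axes as the jig's.
- bush (a point): Point on the plate's top under the drill bush (8 mm hole with brass flange), jig (17, 80, 12): a cap touching fence and stop has its origin here. The bush plate over it, x 8 to 50, y 71 to 113, underside z = 27, top z = 37, roofs most of a seated cap and leaves a strip of it 8 mm wide showing on the -x and -y sides. Axes as the jig's.
- end_cap: The part: round black end cap with pale marks on top, a flat disc of 34 mm diameter, 12 mm high, 20 to 45 g, smooth (friction about 0.15 on all it touches), loose and flat on the jig's plate. Origin: centre of its underside, z up. At first its middle is 27 to 57 mm (jig x) from where it would touch the fence and 115 to 180 mm (jig y) short of home.
- clamp_lever (a joint): Angle (rad) of the bent clamp lever, anticlockwise seen from above. Starts open at 0 to 0.25; stop at 2.286 (clamped). Stays where left; takes about 1.5 N at the handle. Nose arm's direction from jig x: -95 deg at 0 (back along the fence), 36 deg at 2.286 (into the corner). Handle: 124 deg at 0, 255 deg at 2.286. In the last 8 deg the cap presses the sprung nose in.
- lever_pivot (a point): Point on the clamp lever's upright pivot axis, jig (-29.1, 46.5, 31). The hub round it is 21 mm across, its top 37 mm above the bench, with the pivot bolt's head up to 41 mm.
- lever_grip (a point): Point on the lever's handle where to push it sideways: 52 mm from the pivot axis, middle of a round steel bar 8.4 mm thick, 33 mm above the bench (about 16 mm free under the bar over the plate). The bar ends in a black ball of 19 mm diameter, 70 mm from the pivot axis.
- clamp_nose: Brass sprung plunger in the end of the nose arm, 9 mm thick with a round tip, 19 mm above the bench. Origin: its tip, 41 mm from the pivot axis when free. It yields up to 7 mm along the arm (2.2 N, then 1.5 N per mm more); a seated cap presses it in 1 mm.
- chrome_mount: Bystander: bright stepped ring, 32 mm across, 28 mm high, beyond the jig's -y end. Origin: centre of its underside.
- tape_roll: Bystander: roll of yellow tape, 63 mm across, 19 mm high, beyond the jig's -y end. Origin: centre of its underside.
- steel_tube: Bystander: steel tube standing upright, 17 mm thick, 64 mm high, behind the fence. Origin: centre of its underside.
- driver_yellow: Bystander: small screwdriver, 140 mm long, lying behind the fence. Origin: centre of its underside.
- capsule: Bystander: microphone capsule, 39 x 44 x 39 mm, beyond the jig's +y end. Origin: centre of its underside.
Things that resemble listed ones, but are neither listed nor needed, are in the scene too. What is meant by the end_cap is not green, and is the smaller of those in its own colour.

How it is judged:
By the outcome, as a careful person would: the job done as asked, in the order asked, and still so for the second after the job is handed in, with the robot touching nothing.
It also fails if it takes over 67 s, if anything falls off the work surface, if the arm or the gripper's body presses on something with over 40 N, if the wrist force passes 120 N, or if a joint passes its speed limit or range.

## Working session

There is one attempt and no reset: what is moved stays moved. The work goes in short steps, Python scripts to look and compute and a shell command to move; the robot and the scene stay as the last step left them, time stands still between calls to the robot, and variables do not carry over. Pictures are saved under pics/ and viewed, about 8 in all and at most 12, crops included, and the job is handed in when it is done.

```bash
mkdir -p pics; ls; python3 - <<'E'
from bench import r,eyes
import cv2,json
s=r.read_state();print({k:s[k] for k in('time','ee_pos','eef_rot','ft_force','width')})
for n in('scene','top'):
    cv2.imwrite(f'pics/{n}0.png',eyes.camera(n));c=eyes.calibration(n);print(n,c)
E
```

```text
pics
{'time': 0.0, 'ee_pos': array([0.24943612, 0.57268123, 0.23276365]), 'eef_rot': array([ 2.03921843e-01,  9.78986924e-01, -6.88036392e-04, -1.07790825e-04]), 'ft_force': array([-1.20382635, -0.28874043,  0.19440092]), 'width': 0.08721676592823746}
scene {'fx': 394.0056288024891, 'fy': 394.0056288024891, 'cx': 255.63436130541132, 'cy': 192.4312169216421, 'R': array([[ 0.87827336, -0.47775325, -0.01969102],
       [-0.3442941 , -0.60327986, -0.71938515],
       [ 0.33180939,  0.63859631, -0.69433225]]), 't': array([-0.58356608,  0.16501238,  0.90593061])}
top {'fx': 437.70800061151294, 'fy': 437.70800061151294, 'cx': 261.9148006594245, 'cy': 190.585926113802, 'R': array([[-0.00600938, -0.99997769,  0.00291517],
       [-0.97776883,  0.00526483, -0.20961964],
       [ 0.20959962, -0.00411005, -0.97777866]]), 't': array([-0.11941117,  0.59589643,  0.88981869])}
```

View pics/top0.png

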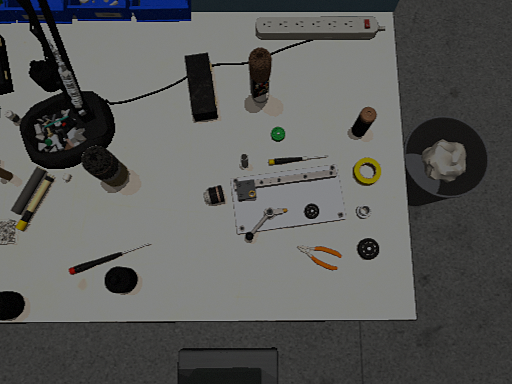

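View pics/scene0.png

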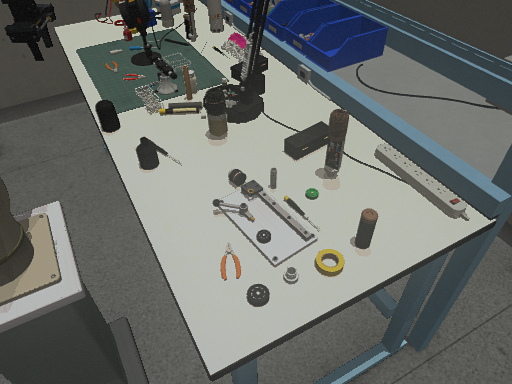

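Candidates for the end cap are the small black disc on the plate at top (312,211), the larger black disc at (368,248) and the green one at (278,134). I choose (312,211): black, the smaller one, and on the jig plate. I'll check it in a close crop.

```bash
python3 - <<'E'
import cv2
i=cv2.imread('pics/top0.png')[140:260,220:390]
cv2.imwrite('pics/crop1.png',cv2.resize(i,None,fx=4.7,fy=4.7,interpolation=cv2.INTER_CUBIC))
E
```

```text
(no output)
```

View pics/crop1.png

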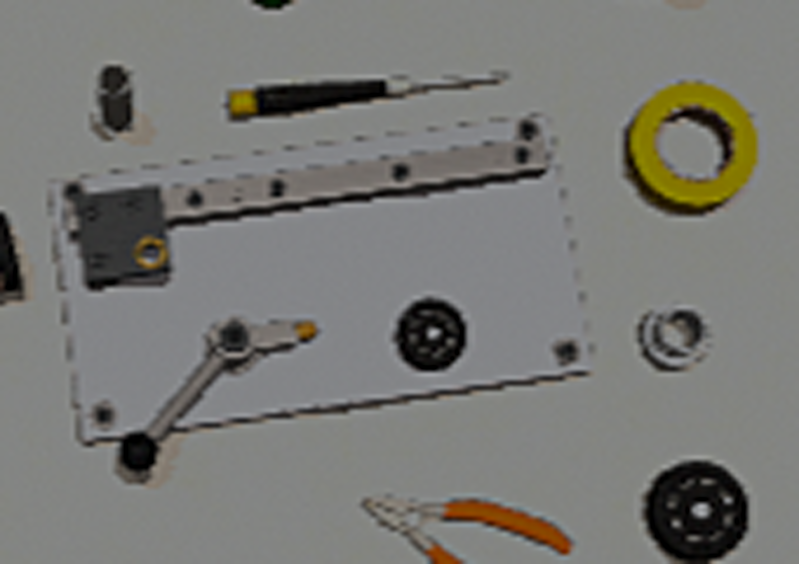

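The crop shows the small cap at crop (431,334), which is px (311.7,211.1). The bush is at (151,252), the pivot bolt at (233,335) and the lever ball at (138,453). The plate corners are (50,182), (548,116), (592,373) and (82,442).

```bash
cat > h.py <<'E'
import numpy as np
from bench import r,eyes
def cast(n,uv,z):
    c=eyes.calibration(n);uv=np.atleast_2d(uv).astype(float)
    d=np.c_[(uv[:,0]-c['cx'])/c['fx'],(uv[:,1]-c['cy'])/c['fy'],np.ones(len(uv))]@c['R']
    o=-c['R'].T@c['t'];return (o+d*((z-o[2])/d[:,2])[:,None])[:,:2]
def fit(J,W):
    J,W=np.array(J),np.array(W);a=J-J.mean(0);b=W-W.mean(0)
    th=np.arctan2((a[:,0]*b[:,1]-a[:,1]*b[:,0]).sum(),(a*b).sum())
    R=np.array([[np.cos(th),-np.sin(th)],[np.sin(th),np.cos(th)]])
    return th,R,W.mean(0)-R@J.mean(0)
E
python3 - <<'E'
from h import *
P=np.array([[50,182],[548,116],[592,373],[82,442],[151,252],[233,335]])
px=(P+.5)/4.7-.5+[220,140]
J=np.array([[65,125],[65,-125],[-65,-125],[-65,125],[17,80],[-29.1,46.5]])/1e3
z=np.array([12]*4+[38,41])/1e3
W=np.array([cast('top',p,q)[0] for p,q in zip(px,z)])
th,R,t=fit(J,W);print(np.degrees(th),t,(W-(J@R.T+t))*1e3)
np.save('jig.npy',np.r_[th,t])
for n,u,q in(('cap',[431,334],24),('ball',[138,453],33),('nose',[307,329],19)):
    w=cast('top',(np.array(u)+.5)/4.7-.5+[220,140],q/1e3)[0];j=R.T@(w-t)*1e3
    d=j-[-29.1,46.5];print(n,w,j,np.degrees(np.arctan2(d[1],d[0])),np.hypot(*d))
E
```

```text
7.336664380649268 [ 0.58787565 -0.18131683] [[-0.81101784 -0.96995802]
 [-0.39474182  0.60240416]
 [ 0.00631919  1.31072356]
 [-0.01298798 -0.85492964]
 [ 0.21331487 -0.33442039]
 [ 0.99911357  0.24618033]]
cap [ 0.55686229 -0.23373701] [-37.45347333 -48.0306247 ] -95.04999037138465 94.89899642422347
ball [ 0.49973562 -0.09384554] [-76.2483978   98.01058222] 132.46832900682517 69.83059139816127
nose [ 0.5604579  -0.17474302] [-26.3538077   10.02122286] -85.69478465888164 36.58200040590978
```

```bash
python3 -m inch '{"translation":[[0.25,-0.45,0],[0.5,-0.9,0],[0.5,-0.9,0]],"rot":[[0,0,-0.07],[0,0,-0.14],[0,0,-0.14]],"jaw":[0,0,0]}' 10
python3 -m inch '{"translation":[[0.25,-0.45,0],[0.5,-0.9,0],[0.5,-0.9,0]],"rot":[[0,0,-0.07],[0,0,-0.14],[0,0,-0.14]],"jaw":[0,0,0]}'
python3 -m inch '{"translation":[[0.25,-0.5,0],[0.5,-1,0],[0.5,-1,0]],"rot":[[0,0,-0.07],[0,0,-0.14],[0,0,-0.14]],"jaw":[0,0,0]}'
```

```text
time: 0.4
ee_pos: [0.3043, 0.4771, 0.2328]
eef_rot: [0.28, 0.96, -0.002, 0.001]
ft_force: [0.6, 1.7, -0.0]
width: 0.0705
time: 0.7
ee_pos: [0.3579, 0.3818, 0.2328]
eef_rot: [0.354, 0.935, -0.002, 0.002]
ft_force: [-0.2, 0.6, -0.2]
width: 0.0471
time: 1.0
ee_pos: [0.4101, 0.2773, 0.2328]
eef_rot: [0.425, 0.905, -0.003, 0.002]
ft_force: [-0.2, 0.1, 0.7]
width: 0.023
```

```bash
for i in 1; do
python3 -m inch '{"translation":[[0.1,-0.5,0],[0.2,-1,0],[0.2,-1,0]],"rot":[[0,0,-0.06],[0,0,-0.12],[0,0,-0.12]],"jaw":[0,0,0]}'
python3 -m inch '{"translation":[[0.1,-0.5,0],[0.2,-1,0],[0.2,-1,0]],"rot":[[0,0,-0.06],[0,0,-0.12],[0,0,-0.12]],"jaw":[0,0,0]}'
python3 -m inch '{"translation":[[0.1,-0.5,0],[0.2,-1,0],[0.2,-1,0]],"rot":[[0,0,-0.06],[0,0,-0.12],[0,0,-0.12]],"jaw":[0,0,0]}'
python3 -m inch '{"translation":[[0.1,-0.5,0],[0.2,-1,0],[0.2,-1,0]],"rot":[[0,0,-0.06],[0,0,-0.12],[0,0,-0.12]],"jaw":[0,0,0]}'
python3 -m inch '{"translation":[[0.1,-0.4,0],[0.2,-0.8,0],[0.2,-0.8,0],[0.2,-0.8,0]],"rot":[[0,0,0],[0,0,0],[0,0,0],[0,0,0]],"jaw":[0,0,0,0]}'
done
python3 - <<'E'
from h import *
import cv2
s=r.read_state();print(s['joint_positions'],s['ee_pos'],s['eef_rot'],s['time'])
np.save('pose1.npy',np.r_[s['ee_pos'],s['eef_rot']])
cv2.imwrite('pics/wrist1.png',eyes.camera('wrist'));print(eyes.calibration('wrist'))
E
```

```text
time: 1.3
ee_pos: [0.4314, 0.1716, 0.2329]
eef_rot: [0.485, 0.874, -0.003, 0.002]
ft_force: [-0.0, 1.7, -0.1]
width: 0.0028
time: 1.6
ee_pos: [0.4521, 0.0663, 0.2331]
eef_rot: [0.543, 0.84, -0.004, 0.002]
ft_force: [-0.4, -0.0, -0.2]
width: 0.0004
time: 1.9
ee_pos: [0.4725, -0.0389, 0.2333]
eef_rot: [0.598, 0.802, -0.004, 0.003]
ft_force: [-0.3, 0.5, 0.1]
width: 0.0004
time: 2.2
ee_pos: [0.4925, -0.1441, 0.2335]
eef_rot: [0.65, 0.76, -0.005, 0.003]
ft_force: [-0.0, 0.6, 0.2]
width: 0.0003
time: 2.6
ee_pos: [0.5126, -0.2239, 0.2329]
eef_rot: [0.65, 0.76, -0.005, 0.003]
ft_force: [-0.0, 1.0, 0.3]
width: 0.0006
[-0.29184025  0.20978698  0.71192984  1.67432377 -0.12890196  1.30705762
  0.59829313] [ 0.51263263 -0.22392283  0.23293526] [ 0.64996194  0.75994187 -0.00539645  0.0029516 ] 2.6
{'fx': 290.52294260586655, 'fy': 290.52294260586655, 'cx': 256.25358986816303, 'cy': 184.31288354355547, 'hand_eye': array([[-3.65282610e-05, -9.65618351e-01, -2.59963842e-01,
         7.01745219e-02],
       [ 9.99999610e-01,  1.94208957e-04, -8.61889016e-04,
        -5.57013099e-04],
       [ 8.82743157e-04, -2.59963772e-01,  9.65617967e-01,
        -1.51630809e-01],
       [ 0.00000000e+00,  0.00000000e+00,  0.00000000e+00,
         1.00000000e+00]])}
```

View pics/wrist1.png

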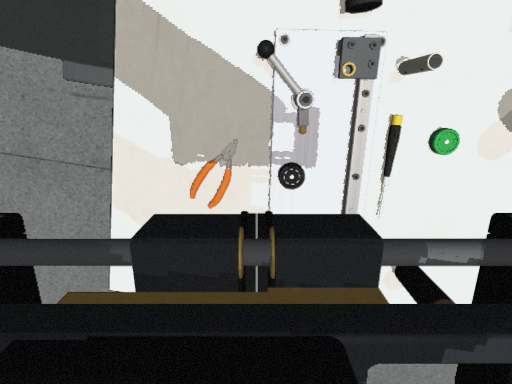

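Wrist picture: the cap is at (291,176), the bush at (348,69), the pivot at (304,99) and the lever ball at (266,48). The fence is to the right, and the closed fingertips are at about (256,235). I'll cross-check the positions from this second view.

```bash
cat >> h.py <<'E'
from scipy.spatial.transform import Rotation as Ro
th,tx,ty=np.load('jig.npy') if __import__('os').path.exists('jig.npy') else (0,0,0)
JR=np.array([[np.cos(th),-np.sin(th)],[np.sin(th),np.cos(th)]]);JT=np.array([tx,ty])
def castw(uv,z,p,q):
    c=eyes.calibration('wrist');H=c['hand_eye'];R=Ro.from_quat(q).as_matrix()
    d=R@H[:3,:3]@np.array([(uv[0]-c['cx'])/c['fx'],(uv[1]-c['cy'])/c['fy'],1]);o=p+R@H[:3,3]
    return (o+d*(z-o[2])/d[2])[:2]
def tojig(w): return JR.T@(np.asarray(w)[:2]-JT)*1e3
def toworld(j): return JR@(np.asarray(j)/1e3)+JT
def yaw(q): y=Ro.from_quat(q).as_matrix()[:,1];return np.degrees(np.arctan2(y[1],y[0])-th) # tool y in jig
def me():
    s=r.read_state();print('t',s['time'],'tcp jig',tojig(s['ee_pos']).round(1),'z',s['ee_pos'][2].round(4),'yaw',yaw(s['eef_rot']).round(1),'F',s['ft_force'].round(1),'j7',s['joint_positions'][6].round(2));return s
def go(j,yw):
    s=me();w=toworld(j);print('shift x,y (units)',((w-s['ee_pos'][:2])*10).round(3),'rot',round((yw-yaw(s['eef_rot']))/60,3))
E
python3 - <<'E'
from h import *
P=np.load('pose1.npy');p,q=P[:3],P[3:]
for n,u,z,e in(('cap',(291,176),.024,(-37.5,-48)),('bush',(348,69),.038,(17,80)),('piv',(304,99),.041,(-29.1,46.5)),('corner bolt',(285,39),.014,0)):print(n,tojig(castw(u,z,p,q)),e)
go((-80,-48),0)
E
```

```text
cap [-37.05433058 -49.78071072] (-37.5, -48)
bush [17.08249483 77.79434945] (17, 80)
piv [-29.86840765  44.49280631] (-29.1, 46.5)
corner bolt [-52.55579589 110.88865436] 0
t 2.65 tcp jig [-79.8 -31.6] z 0.233 yaw 1.7 F [ 0.   0.5 -0. ] j7 0.6
shift x,y (units) [ 0.019 -0.163] rot -0.028
```

```bash
python3 -m inch '{"translation":[[0.05,-0.1,-0.5],[0.05,-0.16,-1],[0.06,-0.16,-1]],"rot":[[0,0,-0.028],[0,0,-0.028],[0,0,-0.028]],"jaw":[0,0,0]}'
python3 -m inch '{"translation":[[0,0,-0.4],[0,0,-0.75],[0,0,-0.75],[0,0,-0.75]],"rot":[[0,0,0],[0,0,0],[0,0,0],[0,0,0]],"jaw":[0,0,0,0]}'
python3 -c "
from h import *
go((-76,-48.5),0)"
```

```text
time: 2.95
ee_pos: [0.5157, -0.236, 0.1278]
eef_rot: [0.66, 0.752, -0.007, -0.002]
ft_force: [-0.5, 0.7, -0.2]
width: 0.0009
time: 3.35
ee_pos: [0.5169, -0.2354, 0.055]
eef_rot: [0.659, 0.752, -0.007, -0.001]
ft_force: [0.9, -1.1, 1.6]
width: 0.0005
t 3.35 tcp jig [-77.3 -44.6] z 0.055 yaw 0.2 F [ 0.9 -1.1  1.6] j7 0.71
shift x,y (units) [ 0.018 -0.037] rot -0.003
```

```bash
python3 -m inch '{"translation":[[0.01,-0.03,-0.14],[0.018,-0.037,-0.28],[0.018,-0.037,-0.28],[0.018,-0.037,-0.28]],"rot":[[0,0,0],[0,0,0],[0,0,0],[0,0,0]],"jaw":[0,0,0,0]}'
python3 -m inch '{"translation":[[0.04,0.005,0],[0.08,0.01,0],[0.12,0.015,0],[0.16,0.02,0],[0.2,0.026,0],[0.24,0.031,0],[0.28,0.036,0],[0.32,0.041,0],[0.36,0.046,0],[0.4,0.051,0],[0.4,0.051,0]],"rot":[[0,0,0],[0,0,0],[0,0,0],[0,0,0],[0,0,0],[0,0,0],[0,0,0],[0,0,0],[0,0,0],[0,0,0],[0,0,0]],"jaw":[0,0,0,0,0,0,0,0,0,0,0]}'
python3 - <<'E'
from h import *
import cv2
me()
w=cv2.imread('pics/wrist1.png')
for n in('top','scene'): 
  i=eyes.camera(n);cv2.imwrite(f'pics/{n}2.png',i)
a=cv2.imread('pics/top2.png')[150:250,220:360];b=cv2.imread('pics/scene2.png')[165:275,195:335]
cv2.imwrite('pics/c2.png',np.hstack([cv2.resize(a,(400,286),interpolation=2),cv2.resize(b,(364,286),interpolation=2)]))
E
```

```text
time: 3.75
ee_pos: [0.5185, -0.2392, 0.0269]
eef_rot: [0.659, 0.752, -0.007, -0.001]
ft_force: [-0.1, 0.3, -0.5]
width: 0.0003
time: 4.85
ee_pos: [0.5591, -0.2339, 0.0269]
eef_rot: [0.659, 0.752, -0.007, -0.001]
ft_force: [0.2, 0.3, 0.3]
width: 0.0007
t 4.85 tcp jig [-35.2 -48.5] z 0.0269 yaw 0.2 F [0.2 0.3 0.3] j7 0.72
```

View pics/c2.png

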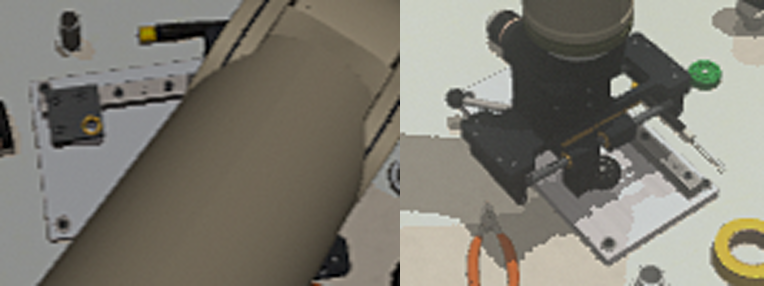

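The scene half shows the cap ahead of the fingertip at scene px (274,231), still moving toward the fence. The arm hides it in the top view. I'll continue, watching the force.

```bash
python3 -m inch '{"translation":[[0.04,0.005,0],[0.08,0.01,0],[0.12,0.015,0],[0.16,0.02,0],[0.18,0.023,0],[0.18,0.023,0]],"rot":[[0,0,0],[0,0,0],[0,0,0],[0,0,0],[0,0,0],[0,0,0]],"jaw":[0,0,0,0,0,0]}'
python3 -m inch '{"translation":[[0.015,0.002,0],[0.03,0.004,0],[0.03,0.004,0]],"rot":[[0,0,0],[0,0,0],[0,0,0]],"jaw":[0,0,0]}'
python3 - <<'E'
from h import *
import cv2
me()
print(tojig(cast('scene',[273.8,231.5],.024)[0]))
i=eyes.camera('scene');cv2.imwrite('pics/s3.png',cv2.resize(i[190:270,230:330],(800,600),interpolation=2))
E
```

```text
time: 5.55
ee_pos: [0.5768, -0.2317, 0.0268]
eef_rot: [0.659, 0.752, -0.007, -0.001]
ft_force: [0.1, -0.5, 0.7]
width: 0.0005
time: 5.85
ee_pos: [0.58, -0.2313, 0.0268]
eef_rot: [0.659, 0.752, -0.007, -0.001]
ft_force: [0.3, 0.2, 0.2]
width: 0.0004
t 5.85 tcp jig [-14.2 -48.5] z 0.0268 yaw 0.2 F [0.3 0.2 0.2] j7 0.71
[-12.45326488 -58.0605722 ]
```

View pics/s3.png

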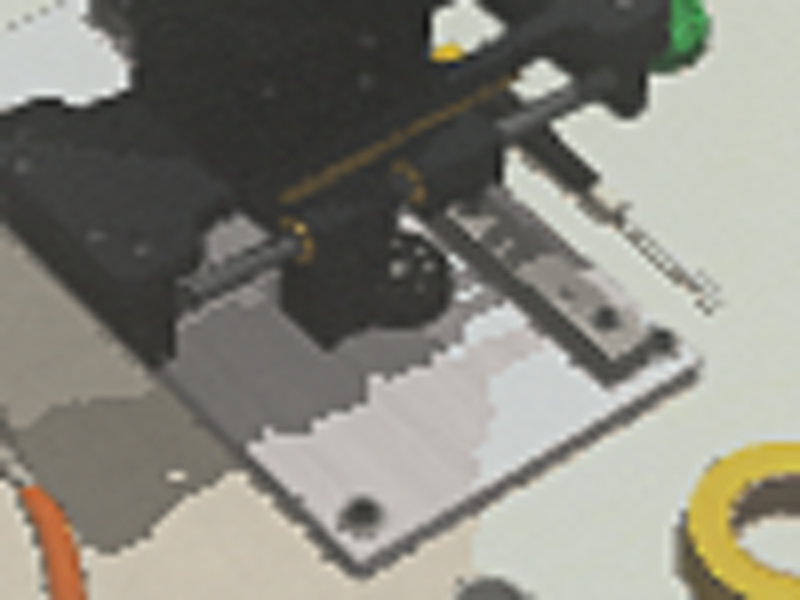

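The scene crop shows the cap at about crop (405,275), centre px (281,227), a few mm short of the fence and well short of the clamp. I'll go on in small steps.

```bash
python3 -m inch '{"translation":[[0.01,0.001,0],[0.02,0.003,0],[0.02,0.003,0]],"rot":[[0,0,0],[0,0,0],[0,0,0]],"jaw":[0,0,0]}' | grep -E 'pos|force'
python3 -m inch '{"translation":[[0.01,0.001,0],[0.02,0.003,0],[0.02,0.003,0]],"rot":[[0,0,0],[0,0,0],[0,0,0]],"jaw":[0,0,0]}'| grep -E 'pos|force'
python3 - <<'E'
from h import *
import cv2
me();eyes_=eyes.camera('scene');cv2.imwrite('pics/s4.png',cv2.resize(eyes_[190:270,230:330],(800,600),interpolation=2))
print(tojig(cast('scene',[280.6,226.7],.024)[0]))
E
```

```text
ee_pos: [0.582, -0.2309, 0.0268]
ft_force: [0.3, -0.0, -0.1]
ee_pos: [0.5842, -0.2305, 0.0268]
ft_force: [-0.6, -0.9, 0.3]
t 6.5 tcp jig [ -9.9 -48.3] z 0.0268 yaw 0.2 F [-0.6 -0.9  0.3] j7 0.7
[  9.66710889 -55.96200274]
```

```bash
python3 -m inch '{"translation":[[0.01,0.001,0],[0.015,0.002,0],[0.015,0.002,0]],"rot":[[0,0,0],[0,0,0],[0,0,0]],"jaw":[0,0,0]}' | grep -E 'pos|force'
python3 -m inch '{"translation":[[0.01,0.001,0],[0.015,0.002,0],[0.015,0.002,0]],"rot":[[0,0,0],[0,0,0],[0,0,0]],"jaw":[0,0,0]}'| grep -E 'pos|force'
python3 - <<'E'
from h import *
import cv2
me();i=eyes.camera('scene');cv2.imwrite('pics/s5.png',cv2.resize(i[190:270,230:330],(800,600),interpolation=2))
E
```

```text
ee_pos: [0.5857, -0.2303, 0.0268]
ft_force: [0.2, 0.2, -0.4]
ee_pos: [0.5873, -0.2301, 0.0268]
ft_force: [-0.0, -0.1, 0.3]
t 7.15 tcp jig [ -6.8 -48.3] z 0.0268 yaw 0.2 F [-0.  -0.1  0.3] j7 0.7
```

View pics/s5.png

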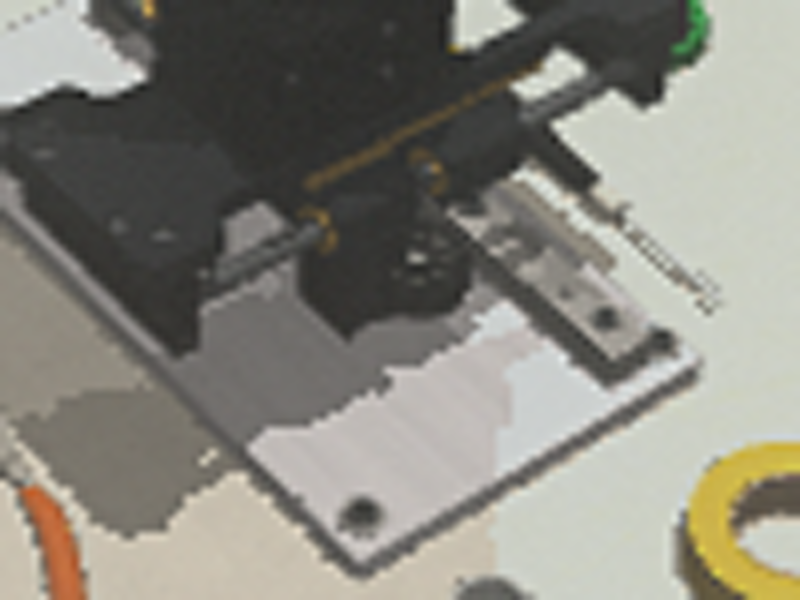

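The scene crop shows the cap's hub at about crop (418,262), px (282.3,224.9), with its edge by the fence face at about (470,275). I'll cast that and calibrate against the known fence.

```bash
python3 - <<'E'
from h import *
import cv2
print(tojig(cast('scene',[230+418/8,190+262/7.5],.024)[0]))
# bias check from initial images: cap in scene0
i=cv2.imread('pics/scene0.png');g=cv2.cvtColor(i,cv2.COLOR_BGR2GRAY)[222:252,248:282]
m=(g<70).astype('uint8');n,l,s,c=cv2.connectedComponentsWithStats(m);k=1+s[1:,4].argmax()
print(s[k],c[k]+[248,222],tojig(cast('scene',c[k]+[248,222],.02)[0]))
print(tojig(cast('scene',[230+362/8,190+510/7.5],.014)[0]),'bolt exp (-52.5,-111)')
j=cv2.imread('pics/s5.png');
E
```

```text
[ 16.30195756 -53.95449746]
[ 9  8 14 13 99] [263.83838384 236.52525253] [-38.43664236 -53.57228272]
[ -52.22192822 -114.88453915] bolt exp (-52.5,-111)
```

```bash
python3 -m inch '{"translation":[[0.007,0.001,0],[0.007,0.001,0],[0.007,0.001,0]],"rot":[[0,0,0],[0,0,0],[0,0,0]],"jaw":[0,0,0]}' | grep -E 'pos|force'
python3 -m inch '{"translation":[[0.007,0.001,0],[0.007,0.001,0],[0.007,0.001,0]],"rot":[[0,0,0],[0,0,0],[0,0,0]],"jaw":[0,0,0]}'| grep -E 'pos|force'
python3 -c "
from h import *
for i in range(3): me()"
```

```text
ee_pos: [0.5876, -0.2301, 0.0267]
ft_force: [-2.9, -0.3, 1.2]
ee_pos: [0.5877, -0.2302, 0.0265]
ft_force: [-5.0, -0.4, 2.2]
t 7.8 tcp jig [ -6.4 -48.5] z 0.0265 yaw 0.2 F [-5.  -0.4  2.2] j7 0.7
t 7.8 tcp jig [ -6.4 -48.5] z 0.0265 yaw 0.2 F [-5.  -0.4  2.2] j7 0.7
t 7.8 tcp jig [ -6.4 -48.5] z 0.0265 yaw 0.2 F [-5.  -0.4  2.2] j7 0.7
```

```bash
python3 -m inch '{"translation":[[-0.12,-0.015,0.005],[-0.238,-0.031,0.005],[-0.238,-0.031,0.005],[-0.192,-0.388,0.005],[-0.192,-0.388,0.005],[0.05,-0.34,0.005],[0.186,-0.319,0.005],[0.186,-0.319,0.005],[0.186,-0.319,0.005]],"rot":[[0,0,0],[0,0,0],[0,0,0],[0,0,-0.12],[0,0,-0.25],[0,0,-0.25],[0,0,-0.25],[0,0,-0.25],[0,0,-0.25]],"jaw":[0,0,0,0,0,0,0,0,0]}'
python3 - <<'E'
from h import *
import cv2
go((8,-82),-15)
i=eyes.camera('wrist');cv2.imwrite('pics/w6.png',i)
E
```

```text
time: 8.7
ee_pos: [0.6062, -0.2622, 0.0269]
eef_rot: [0.752, 0.66, -0.007, -0.003]
ft_force: [-0.6, -0.6, 0.3]
width: 0.0004
t 8.7 tcp jig [  7.9 -82.5] z 0.0269 yaw -14.8 F [-0.6 -0.6  0.3] j7 0.51
shift x,y (units) [0.001 0.005] rot -0.003
```

View pics/w6.png

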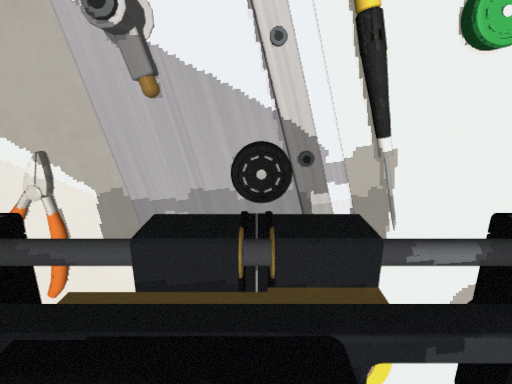

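The wrist picture shows the cap at (262,172) resting on the fence, straight ahead of the fingertip (column 256). The nose is at (150,87), clear of the path. I'll slide along the fence.

```bash
python3 -m inch '{"translation":[[0.017,0.043,0],[0.014,0.085,0],[0.006,0.145,0],[-0.001,0.205,0],[-0.009,0.265,0],[-0.017,0.325,0],[-0.024,0.385,0],[-0.032,0.445,0],[-0.04,0.505,0],[-0.047,0.565,0],[-0.055,0.625,0],[-0.062,0.67,0],[-0.062,0.67,0]],"rot":[[0,0,0],[0,0,0],[0,0,0],[0,0,0],[0,0,0],[0,0,0],[0,0,0],[0,0,0],[0,0,0],[0,0,0],[0,0,0],[0,0,0],[0,0,0]],"jaw":[0,0,0,0,0,0,0,0,0,0,0,0,0]}'
python3 - <<'E'
from h import *
import cv2
s=me()
i=eyes.camera('wrist');cv2.imwrite('pics/w7.png',i)
g=cv2.cvtColor(i,cv2.COLOR_BGR2GRAY)[120:205,215:310];m=(g<60).astype('uint8')
n,l,st,c=cv2.connectedComponentsWithStats(m);k=1+st[1:,4].argmax();u=c[k]+[215,120];print(st[k],u,tojig(castw(u,.023,s['ee_pos'],s['eef_rot'])))
E
```

```text
time: 10.05
ee_pos: [0.5996, -0.1945, 0.0269]
eef_rot: [0.751, 0.66, -0.007, -0.003]
ft_force: [-0.0, -0.3, 0.7]
width: 0.0005
t 10.05 tcp jig [ 10.  -14.6] z 0.0269 yaw -14.8 F [-0.  -0.3  0.7] j7 0.41
[  15   33   61   52 2327] [259.82853459 180.26299957] [19.16414129 14.5107336 ]
```

The cap is still in front of the finger, at the fence. I'll go on.

```bash
python3 -m inch '{"translation":[[-0.005,0.04,0],[-0.013,0.1,0],[-0.021,0.16,0],[-0.028,0.22,0],[-0.036,0.28,0],[-0.044,0.34,0],[-0.051,0.4,0],[-0.059,0.46,0],[-0.067,0.52,0],[-0.073,0.57,0],[-0.077,0.6,0],[-0.077,0.6,0]],"rot":[[0,0,0],[0,0,0],[0,0,0],[0,0,0],[0,0,0],[0,0,0],[0,0,0],[0,0,0],[0,0,0],[0,0,0],[0,0,0],[0,0,0]],"jaw":[0,0,0,0,0,0,0,0,0,0,0,0]}'
python3 -m inch '{"translation":[[-0.003,0.02,0],[-0.006,0.05,0],[-0.006,0.05,0],[-0.006,0.05,0]],"rot":[[0,0,0],[0,0,0],[0,0,0],[0,0,0]],"jaw":[0,0,0,0]}'
python3 -c "
from h import *
me()"
```

```text
time: 11.3
ee_pos: [0.5919, -0.1345, 0.027]
eef_rot: [0.751, 0.66, -0.007, -0.003]
ft_force: [-0.3, 0.3, 0.3]
width: 0.0005
time: 11.7
ee_pos: [0.5913, -0.1295, 0.0269]
eef_rot: [0.751, 0.66, -0.007, -0.003]
ft_force: [0.1, -0.5, -0.3]
width: 0.0003
t 11.7 tcp jig [10. 51.] z 0.0269 yaw -14.8 F [ 0.1 -0.5 -0.3] j7 0.31
```

```bash
for i in 1 2 3; do :; done
python3 -m inch '{"translation":[[-0.001,0.01,0],[-0.003,0.02,0],[-0.003,0.02,0]],"rot":[[0,0,0],[0,0,0],[0,0,0]],"jaw":[0,0,0]}' | grep -E 'pos|force'
python3 -m inch '{"translation":[[-0.001,0.007,0],[-0.002,0.015,0],[-0.002,0.015,0]],"rot":[[0,0,0],[0,0,0],[0,0,0]],"jaw":[0,0,0]}' | grep -E 'pos|force'
python3 - <<'E'
from h import *
import cv2
me();cv2.imwrite('pics/w8.png',eyes.camera('wrist'))
E
```

```text
ee_pos: [0.5911, -0.1277, 0.027]
ft_force: [0.5, -0.1, 0.8]
ee_pos: [0.5909, -0.1273, 0.0272]
ft_force: [1.4, -4.9, -0.3]
t 12.3 tcp jig [ 9.9 53.2] z 0.0272 yaw -14.8 F [ 1.4 -4.9 -0.3] j7 0.3
```

View pics/w8.png

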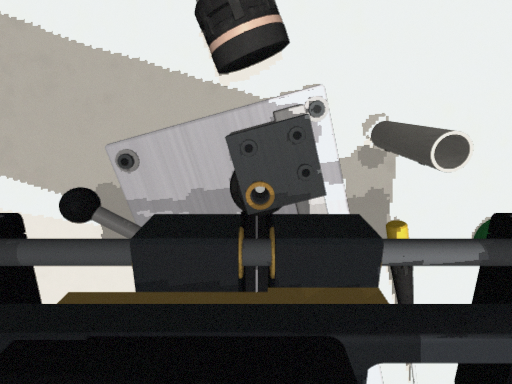

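The wrist picture shows the cap's pale centre through the bush at (262,190) and its rim showing at (237,188) left of the bush plate. There was about 5 N of resistance. I'll back off, lift, and look.

```bash
python3 -m inch '{"translation":[[-0.005,-0.06,0],[-0.01,-0.12,0],[-0.01,-0.12,0.25],[-0.01,-0.12,0.6],[-0.1,-0.12,0.6],[-0.1,-0.12,0.6]],"rot":[[0,0,0],[0,0,0],[0,0,0],[0,0,0],[0,0,0],[0,0,0]],"jaw":[0,0,0,0,0,0]}'
python3 - <<'E'
from h import *
import cv2
s=me();i=eyes.camera('wrist');cv2.imwrite('pics/w9.png',i);np.save('pose9.npy',np.r_[s['ee_pos'],s['eef_rot']])
p=np.array([-29.1,46.5])
def c(t,g):
    t=np.radians(t);u=np.array([np.cos(t),np.sin(t)]);n=np.array([-u[1],u[0]]);return toworld(p+45*u-n*(9.2+4.2+g))
a=c(132.5,8);print('above start: shift',((a-s['ee_pos'][:2])*10).round(3),'rot',(-47.5-yaw(s['eef_rot']))/60)
for q in np.arange(132.5,262,6.5):print(q,((c(q,0)-a)*10).round(3))
E
```

```text
time: 12.95
ee_pos: [0.5804, -0.1395, 0.0876]
eef_rot: [0.752, 0.659, -0.007, -0.002]
ft_force: [0.9, -0.8, -0.1]
width: 0.0004
t 12.95 tcp jig [-2.1 42.5] z 0.0876 yaw -14.9 F [ 0.9 -0.8 -0.1] j7 0.28
above start: shift [-0.479  0.459] rot -0.5441560387784082
132.5 [-0.052 -0.061]
139.0 [-0.094 -0.093]
145.5 [-0.133 -0.129]
152.0 [-0.168 -0.17 ]
158.5 [-0.198 -0.214]
165.0 [-0.222 -0.261]
171.5 [-0.241 -0.311]
178.0 [-0.255 -0.362]
184.5 [-0.262 -0.415]
191.0 [-0.263 -0.468]
197.5 [-0.259 -0.521]
204.0 [-0.248 -0.573]
210.5 [-0.232 -0.624]
217.0 [-0.21  -0.672]
223.5 [-0.182 -0.718]
230.0 [-0.15 -0.76]
236.5 [-0.113 -0.799]
243.0 [-0.072 -0.832]
249.5 [-0.027 -0.861]
256.0 [ 0.021 -0.885]
```

View pics/w9.png

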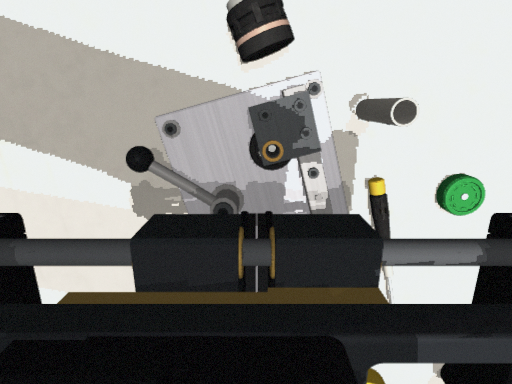

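The wrist picture shows the seated cap at about (268,150) under the bush plate. An even dark strip shows on its left and lower sides, and its pale centre is visible through the bush at (271,151). The handle is at (180,180), undisturbed. Next is the lever.

```bash
python3 -m inch '{"translation":[[-0.15,0.15,0],[-0.3,0.3,0],[-0.45,0.43,0],[-0.479,0.459,0],[-0.479,0.459,0],[-0.479,0.459,0],[-0.479,0.459,-0.2],[-0.479,0.459,-0.4],[-0.479,0.459,-0.565],[-0.479,0.459,-0.565],[-0.479,0.459,-0.565]],"rot":[[0,0,-0.13],[0,0,-0.26],[0,0,-0.4],[0,0,-0.544],[0,0,-0.544],[0,0,-0.544],[0,0,-0.544],[0,0,-0.544],[0,0,-0.544],[0,0,-0.544],[0,0,-0.544]],"jaw":[0,0,0,0,0,0,0,0,0,0,0]}'
python3 - <<'E'
from h import *
me();p=np.array([-29.1,46.5]);t=np.radians(132.5);u=np.array([np.cos(t),np.sin(t)]);n=np.array([-u[1],u[0]]);go(p+45*u-n*21.4,-47.5)
E
```

```text
time: 14.1
ee_pos: [0.5325, -0.0937, 0.0304]
eef_rot: [0.907, 0.422, -0.006, -0.004]
ft_force: [-0.4, -1.4, 0.2]
width: 0.0005
t 14.1 tcp jig [-43.7  93.9] z 0.0304 yaw -47.4 F [-0.4 -1.4  0.2] j7 -0.27
t 14.1 tcp jig [-43.7  93.9] z 0.0304 yaw -47.4 F [-0.4 -1.4  0.2] j7 -0.27
shift x,y (units) [-0.     0.002] rot -0.001
```

```bash
python3 -m inch '{"translation":[[-0.026,-0.03,0],[-0.052,-0.061,0],[-0.094,-0.093,0],[-0.133,-0.129,0],[-0.168,-0.17,0],[-0.198,-0.214,0],[-0.222,-0.261,0],[-0.241,-0.311,0],[-0.255,-0.362,0],[-0.262,-0.415,0],[-0.262,-0.415,0],[-0.262,-0.415,0]],"rot":[[0,0,0],[0,0,0],[0,0,0.108],[0,0,0.217],[0,0,0.325],[0,0,0.433],[0,0,0.542],[0,0,0.65],[0,0,0.758],[0,0,0.867],[0,0,0.867],[0,0,0.867]],"jaw":[0,0,0,0,0,0,0,0,0,0,0,0]}'
python3 - <<'E'
from h import *
s=me();p=np.array([-29.1,46.5])
def c(t,g=0):
    t=np.radians(t);u=np.array([np.cos(t),np.sin(t)]);n=np.array([-u[1],u[0]]);return toworld(p+45*u-n*(13.4+g))
for q in list(np.arange(191,250,6.5))+[253,256,259]:print(q,((c(q)-s['ee_pos'][:2])*10).round(3),round((q-180-yaw(s['eef_rot']))/60,3))
E
```

```text
time: 15.3
ee_pos: [0.5064, -0.1354, 0.0308]
eef_rot: [0.631, 0.776, -0.007, -0.001]
ft_force: [0.0, 0.4, 0.1]
width: 0.0008
t 15.3 tcp jig [-74.9  55.9] z 0.0308 yaw 4.4 F [0.  0.4 0.1] j7 0.6
191.0 [-0.003 -0.049] 0.111
197.5 [ 0.002 -0.102] 0.219
204.0 [ 0.013 -0.154] 0.327
210.5 [ 0.029 -0.205] 0.436
217.0 [ 0.051 -0.253] 0.544
223.5 [ 0.078 -0.299] 0.652
230.0 [ 0.111 -0.341] 0.761
236.5 [ 0.148 -0.379] 0.869
243.0 [ 0.189 -0.413] 0.977
249.5 [ 0.234 -0.442] 1.086
253 [ 0.259 -0.456] 1.144
256 [ 0.281 -0.466] 1.194
259 [ 0.304 -0.475] 1.244
```

```bash
python3 -m inch '{"translation":[[-0.003,-0.049,0],[0.002,-0.102,0],[0.013,-0.154,0],[0.029,-0.205,0],[0.051,-0.253,0],[0.078,-0.299,0],[0.111,-0.341,0],[0.148,-0.379,0],[0.189,-0.413,0],[0.189,-0.413,0],[0.189,-0.413,0]],"rot":[[0,0,0.111],[0,0,0.219],[0,0,0.327],[0,0,0.436],[0,0,0.544],[0,0,0.652],[0,0,0.761],[0,0,0.869],[0,0,0.977],[0,0,0.977],[0,0,0.977]],"jaw":[0,0,0,0,0,0,0,0,0,0,0]}'
python3 - <<'E'
from h import *
import cv2
s=me();p=np.array([-29.1,46.5])
def c(t,g=0):
    t=np.radians(t);u=np.array([np.cos(t),np.sin(t)]);n=np.array([-u[1],u[0]]);return toworld(p+45*u-n*(13.4+g))
for q in [246,249,252,254,256,258,260,262]:print(q,((c(q)-s['ee_pos'][:2])*10).round(3),round((q-180-yaw(s['eef_rot']))/60,3))
cv2.imwrite('pics/s10.png',cv2.resize(eyes.camera('scene')[165:255,200:320],(800,600),interpolation=2))
E
```

```text
time: 16.4
ee_pos: [0.5253, -0.1767, 0.0308]
eef_rot: [0.173, 0.985, -0.007, 0.003]
ft_force: [0.8, -0.5, -0.0]
width: 0.0005
t 16.4 tcp jig [-61.5  12.6] z 0.0308 yaw 62.7 F [ 0.8 -0.5 -0. ] j7 1.61
246 [ 0.02  -0.015] 0.055
249 [ 0.041 -0.028] 0.105
252 [ 0.063 -0.04 ] 0.155
254 [ 0.077 -0.047] 0.188
256 [ 0.092 -0.054] 0.222
258 [ 0.107 -0.06 ] 0.255
260 [ 0.123 -0.066] 0.288
262 [ 0.138 -0.071] 0.322
```

View pics/s10.png

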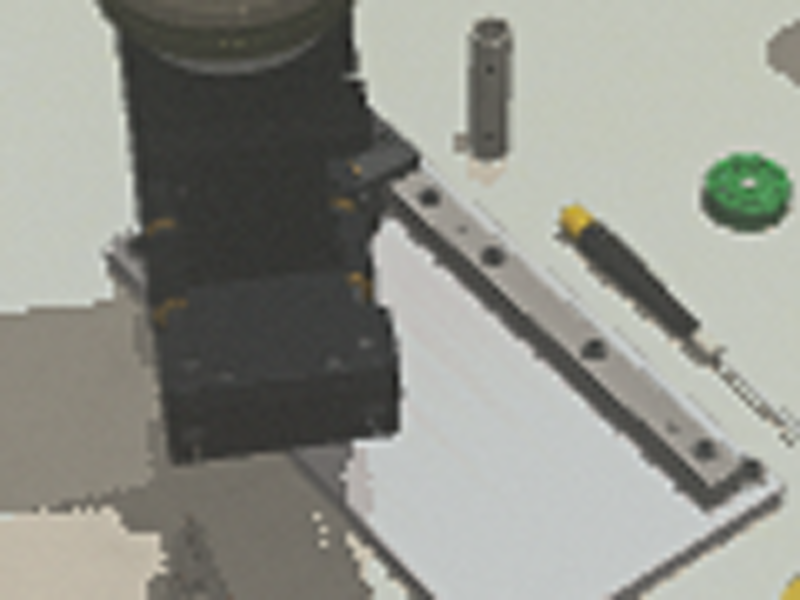

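The gripper hides the lever here, and the cap corner too. I'll go on by force.

```bash
python3 -m inch '{"translation":[[0.02,-0.015,0],[0.041,-0.028,0],[0.063,-0.04,0],[0.077,-0.047,0],[0.077,-0.047,0],[0.077,-0.047,0]],"rot":[[0,0,0.055],[0,0,0.105],[0,0,0.155],[0,0,0.188],[0,0,0.188],[0,0,0.188]],"jaw":[0,0,0,0,0,0]}'
python3 -m inch '{"translation":[[0.008,-0.003,0],[0.015,-0.007,0],[0.015,-0.007,0],[0.015,-0.007,0]],"rot":[[0,0,0.0],[0,0,0.03],[0,0,0.03],[0,0,0.03]],"jaw":[0,0,0,0]}'
python3 -m inch '{"translation":[[0.008,-0.003,0],[0.015,-0.006,0],[0.015,-0.006,0],[0.015,-0.006,0]],"rot":[[0,0,0],[0,0,0],[0,0,0],[0,0,0]],"jaw":[0,0,0,0]}'
python3 -c "
from h import *
me()"
```

```text
time: 17.05
ee_pos: [0.5328, -0.1811, 0.0308]
eef_rot: [0.077, 0.997, -0.007, 0.003]
ft_force: [-0.9, -1.4, 0.7]
width: 0.0007
time: 17.45
ee_pos: [0.5343, -0.1818, 0.0308]
eef_rot: [0.061, 0.998, -0.007, 0.004]
ft_force: [-1.5, -1.3, 1.1]
width: 0.0002
time: 17.85
ee_pos: [0.5347, -0.182, 0.0306]
eef_rot: [0.061, 0.998, -0.006, 0.002]
ft_force: [-8.2, 1.0, 5.3]
width: 0.0006
t 17.85 tcp jig [-52.8   6.1] z 0.0306 yaw 75.6 F [-8.2  1.   5.3] j7 1.83
```

Resistance rose sharply to 8 N at about the stop angle. One more small press, then back off, lift away and look.

```bash
python3 -m inch '{"translation":[[0.012,-0.004,0],[0.015,-0.005,0],[0.015,-0.005,0],[0.015,-0.005,0]],"rot":[[0,0,0],[0,0,0],[0,0,0],[0,0,0]],"jaw":[0,0,0,0]}'
python3 -m inch '{"translation":[[-0.06,0.01,0],[-0.15,0.04,0],[-0.25,0.06,0],[-0.25,0.06,0.3],[-0.25,0.06,0.8],[-0.25,0.06,1],[-0.25,0.06,1]],"rot":[[0,0,0],[0,0,0],[0,0,0],[0,0,0],[0,0,0],[0,0,0],[0,0,0]],"jaw":[0,0,0,0,0,0,0]}'
python3 -m inch '{"translation":[[0.0,0.5,0.4],[0,1,0.7],[0,1,0.7]],"rot":[[0,0,0],[0,0,0],[0,0,0]],"jaw":[0,0,0]}' | grep pos
python3 -m inch '{"translation":[[0.0,0.5,0],[0,1,0],[0,1,0]],"rot":[[0,0,0],[0,0,0],[0,0,0]],"jaw":[0,0,0]}' | grep pos
python3 -m inch '{"translation":[[0.0,0.5,0],[0,1,0],[0,1,0],[0,1,0]],"rot":[[0,0,0],[0,0,0],[0,0,0],[0,0,0]],"jaw":[0,0,0,0]}' | grep pos
python3 - <<'E'
from h import *
import cv2
t=eyes.camera('top');s=eyes.camera('scene')
cv2.imwrite('pics/top11.png',t);cv2.imwrite('pics/scene11.png',s)
A=cv2.resize(t[140:260,220:390],(560,395),interpolation=2);B=cv2.resize(s[150:280,195:365],(800-560,183),interpolation=2)
B2=cv2.resize(s[172:222,205:265],(240,200),interpolation=2);C=cv2.resize(t[170:250,225:305],(240,240),interpolation=2)
z=np.zeros((600,800,3),'uint8');z[:395,:560]=A;z[:183,560:]=B;z[190:390,560:]=B2
z[400:600,:240]=cv2.resize(s[172:222,205:265],(240,200),interpolation=2)
cv2.imwrite('pics/final.png',z)
# colour segmentation of brass nose (excluding bush) in top view
h=cv2.cvtColor(t,cv2.COLOR_BGR2HSV);m=cv2.inRange(h,(8,90,50),(28,255,255))[165:250,225:345]
n,l,st,c=cv2.connectedComponentsWithStats(m)
for k in range(1,n): print('brass',st[k,4],c[k]+[225,165],tojig(cast('top',c[k]+[225,165],.019)[0]))
E
```

```text
time: 18.25
ee_pos: [0.5348, -0.1821, 0.0304]
eef_rot: [0.061, 0.998, -0.006, 0.001]
ft_force: [-10.1, 2.6, 6.6]
width: 0.0005
time: 18.95
ee_pos: [0.5114, -0.1764, 0.1338]
eef_rot: [0.061, 0.998, -0.006, 0.004]
ft_force: [0.4, 0.4, -0.1]
width: 0.0003
ee_pos: [0.5115, -0.0727, 0.2052]
ee_pos: [0.5104, 0.0345, 0.2041]
ee_pos: [0.5096, 0.1359, 0.2031]
brass 29 [251.51724138 192.86206897] [22.03939116 79.88631024]
brass 13 [258.38461538 201.38461538] [ 0.37417777 66.98598122]
brass 46 [321.2826087  248.04347826] [-122.64838436  -57.47281505]
```

View pics/final.png

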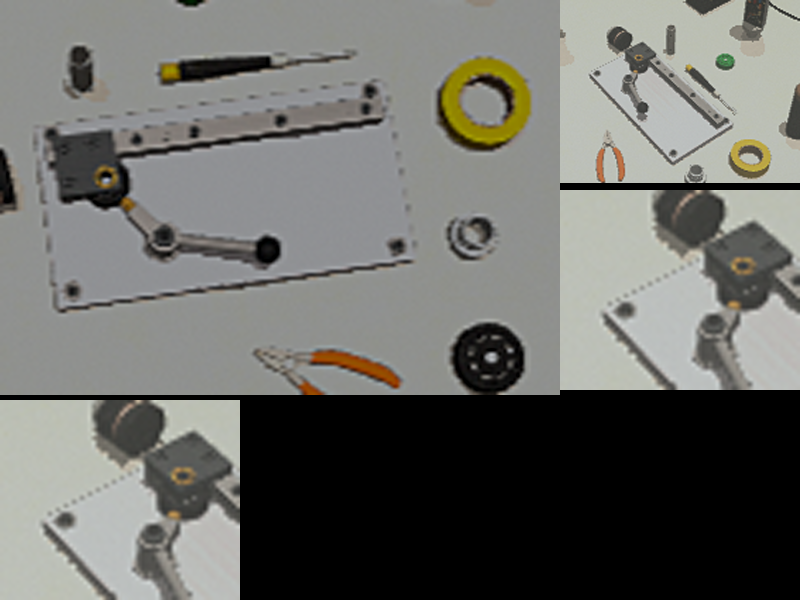

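The final picture shows the cap in the corner under the bush plate, its rim showing on two sides. The brass nose touches it at crop (127,203), the handle points back along the jig with its ball at (267,249), and the bystanders look unmoved. One numeric check before handing in.

```bash
python3 - <<'E'
from h import *
import cv2
j=tojig(cast('top',(np.array([267,249])+.5)/(560/170)-.5+[220,140],.033)[0]);d=j-[-29.1,46.5];print('ball',j,np.degrees(np.arctan2(d[1],d[0]))%360,'exp 255')
a,b=[cv2.cvtColor(cv2.imread(f'pics/{n}.png'),cv2.COLOR_BGR2GRAY) for n in('top0','top11')]
# cap rim: dark extent in jig frame along rays through the expected centre
H,W=b.shape;c=eyes.calibration('top')
def val(x,y,z=.024):
    w=np.r_[toworld((x,y)),z];q=c['R']@w+c['t'];u=np.array([c['fx']*q[0]/q[2]+c['cx'],c['fy']*q[1]/q[2]+c['cy']],'float32');return int(cv2.getRectSubPix(b,(1,1),tuple(map(float,u)))[0,0])
print('along -y x=17:',[(y,val(17,y)) for y in range(54,73,2)]);print('along -x y=80:',[(x,val(x,80)) for x in range(-10,9,2)])
m=(cv2.absdiff(a,b)>40).astype('uint8');m=cv2.morphologyEx(m,cv2.MORPH_OPEN,np.ones((2,2)))
n,l,st,ce=cv2.connectedComponentsWithStats(m)
print([(st[k].tolist()) for k in range(1,n) if st[k,4]>8])
me()
E
```

```text
ball [-45.82454063 -21.80734189] 256.24221249712224 exp 255
along -y x=17: [(54, 145), (56, 145), (58, 146), (60, 148), (62, 131), (64, 74), (66, 2), (68, 14), (70, 38), (72, 87)]
along -x y=80: [(-10, 145), (-8, 146), (-6, 150), (-4, 142), (-2, 89), (0, 2), (2, 17), (4, 18), (6, 28), (8, 20)]
[[24, 122, 18, 60, 483], [21, 126, 5, 10, 35], [48, 129, 4, 8, 18], [39, 136, 9, 13, 44], [49, 136, 15, 14, 99], [52, 147, 6, 6, 26], [39, 151, 10, 20, 78], [0, 167, 181, 217, 12576], [0, 169, 14, 13, 121], [30, 170, 11, 27, 177], [41, 181, 9, 13, 74], [13, 185, 19, 31, 295], [248, 191, 13, 14, 65], [37, 197, 7, 12, 41], [33, 200, 3, 6, 13], [278, 204, 42, 19, 311], [283, 209, 6, 5, 21], [23, 211, 13, 13, 109], [24, 225, 5, 7, 19], [257, 224, 7, 8, 20], [246, 233, 11, 11, 81], [130, 273, 13, 23, 117], [0, 292, 26, 30, 652], [36, 379, 4, 4, 12]]
t 20.05 tcp jig [-36.8 321.5] z 0.2035 yaw 76.3 F [ 0.2 -0.7 -0.7] j7 1.13
```

```bash
python3 -c "
from bench import r
print(r.close_job())"
```

```text
the job is handed in; nothing more can be done
None
```

The cap is loaded and clamped, and the job was handed in at about 20 s with the gripper well clear of everything. I pushed the cap with closed fingertips and never gripped it:

1. **Fence:** I pushed it back to the fence at jig y of about -48, well short of the clamp, until about 5 N of contact.
2. **Corner:** I slid it along the fence under the bush plate until about 5 N of resistance at the end stop.
3. **Clamp:** I swept the lever round until the force rose to about 10 N at its stop, then backed off.

**Last checks**
- **Cap:** in the top view its front edge is at y of about 64 (63 expected). Its side edge reads x of about -2 (0 expected). I put that 2 mm down to the camera also seeing the cap's side wall. The cap's pale centre showed through the bush before clamping.
- **Lever:** it measures 256° against 255° at the stop. The brass nose is against the cap at about 35° (36° expected).
- **Other things:** comparing the first and last top views, the only changes on or near the jig are the cap and lever. The other changes are in the left part of the picture, where I took them to be the arm and its shadow but did not check them separately.

The wrist and scene cameras read jig y 2 to 5 mm lower than the top camera. I relied on the top camera and contact forces instead.

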